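# Draw a ratchet tensioner three clicks and hold it

## Task

Preload the bench ratchet tensioner: take the drive pin out of its holder block, put its round end down through the eye at the end of the tensioner's lever while the lever is still at its rest stop, and with the pin swing the lever clockwise (seen from above) exactly three clicks, feeling them by touch and never going over to a fourth. The lever springs back if let go, so the program finishes while still gripping the pin and holding the lever still at the third click, with the pin through the eye and the fingers off the tensioner. Leave the bush, the tape roll and the stopper where they are.

Things in the scene. Friction and masses are not known exactly. Their poses are not given: they have to be found in the camera images.
- tensioner: Ratchet tensioner, fixed: grey base plate 130 (x) x 110 (y) x 10 mm, round housing, toothed hub on a vertical spindle; top 71 mm above the table. Origin: on the spindle axis at table height. Dark plunger block (64 mm high) on its +y side; the lever points to its -y at rest; 10 mm stop post, 62 mm high, at own (14.5, -46) mm. A return spring drives the lever to rest: 0.45 N m at 0, 0.63 at 0.6 rad.
- ratchet_lever (a joint): Lever angle about the spindle, rad: 0 at the rest stop (start), grows clockwise from above (own -y toward own -x), to 1.2. One click = 0.2 rad = 20 mm at the eye: notches at 0.2, 0.4, 0.6 (third), tooth tops at 0.1, 0.3, 0.5, 0.7. Clicks add a smooth +-0.3 N m ripple: drag at the eye peaks (about 7 to 8.5 N) 0.05 past each notch, is least (1 to 2.5 N) 0.05 before the next.
- eye (a point): Centre of the top mouth of the eye, the vertical through hole at the lever's end: 13 mm in diameter, in a round steel boss 31 mm across and 16 mm thick, top 64 mm above the table, only the table below it. It is 100 mm from the spindle axis and moves with the lever. z up; y points along the lever to the spindle.
- drive_pin: Loose steel pin, 101 mm long, about 0.12 kg, upright in the holder block: round shank 10 mm in diameter, 45 mm long, chamfered end; above it a collar 22 mm in diameter, 6 mm thick; above that a dark square grip 16 x 16 x 50 mm. Origin: centre of the shank's lower end; z up to the grip, x and y square to the grip's flats. The grip is 51 to 101 mm above the origin.
- pin_tip (a point): Centre of the lower end face of the drive pin's shank (same place as the pin's origin).
- pin_holder: Aluminium block 56 x 56 x 52 mm, fixed to the table, with one upright hole 12.5 mm in diameter and 47 mm deep in the middle of its top, in which the pin stands with its collar resting on the block (pin end 7 mm above the table). Origin: centre of its underside.
- flanged_bush: Bystander: pale flanged plastic bush, 44 mm across, 23 mm high, near the front edge, left of the middle. Origin: centre of its underside.
- tape: Bystander: roll of black tape lying flat, 64 mm across, 19 mm high, beyond the tensioner. Origin: centre of its underside.
- stopper: Bystander: black rubber stopper, 31 mm across, 28 mm high, near the front edge on the right. Origin: centre of its underside.
Mind the look-alikes: they are no part of the job. There is more than one size of the tensioner; the job needs the larger.

How it is judged:
By the outcome, as a careful person would: the job done as asked, in the order asked, and still so for the second after the job is handed in, while the arm keeps its last pose, push and grip.
It also fails if it takes over 54 s, if anything falls off the work surface, if the arm or the gripper's body presses on something with over 40 N, if the wrist force passes 120 N, or if a joint passes its speed limit or range.

## Robot

A 7-joint arm with a two-finger parallel gripper is mounted at the origin on a cart in front of the work surface, level with it; the furniture and walls round the work are solid. World frame = base frame: x ahead of the robot, y to its left, z up, the work surface at z = 0. Lengths are in mm, angles in rad, forces in N, time in s.
With the tool pointing down it reaches from about 400 to 850 mm from the base axis. Payload 4.4 kg.
Tool frame: the origin (TCP) lies on the centre line of the jaws, within the pads' length; the fingertips stand 19 mm ahead of it and the grasp point (between the pads) is the TCP; z points along the fingers, y is the line along which they close (so a half turn about z gives the same grasp; the last joint's range is limited). The gripper opens to 94 mm and grips with 3 to 60 N. Pads are 16 mm wide; open, the fingers measure 119 mm over their backs; the gripper's body (75 mm by 177 mm) begins 78 mm behind the grasp point.
Start: joints at [-1.311, 0.628, 0.038, 1.517, -0.027, 0.996, -0.02], TCP at [208.02, 615.829, 224.478] pointing down, gripper open.
Joint ranges: [-3.06, 3.06], [-0.37, 2.12], [-1.25, 1.32], [0.18, 2.47], [-1.1, 4.24], [0.23, 1.98], [-2.94, 2.94]. Speed limits (rad/s): [2.57, 2.57, 3.14, 3.14, 3.14, 3.14, 3.14].

## Interface

Orientations are given as a unit quaternion [x, y, z, w].
In Python, from bench import arm, optics gives the robot as it stands.
- The arm moves only by the shell command python3 -m creep 'ROWS'. ROWS is JSON, a list of rows, each a list of 7 numbers: the opening, from -1 (shut) to 1 (fully open), then the shift along the tool's x, y, z in mm, then the turn, a rotation vector about the tool's x, y, z in rad. In form: [[claw, dx, dy, dz, rx, ry, rz], ...]. A call has 1 to 20 rows; each row is the pose to reach, as a shift and turn from the pose commanded when the call began, along the tool's axes at that moment; what a row does not reach only later rows make up. A row lasts 1/8 s, in which the tool goes at most 62.5 mm and 10.7 degrees, less where a joint would pass 70% of its speed; a pose out of reach is approached as far as the arm can. A call with a gripper value outside its range is refused whole. The fingers move at their own pace and stop on an object; the grip force is fixed at half the most. Time passes only in rows, so rows that repeat a pose let the fingers close. It gives the time, the measured TCP pose, the force, the opening and the grip force at its end, in the units of the state.
- arm.get_obs(): the state, without advancing time (a new reading comes with each control period).
- optics.capture(name): name is "scene" or "side" or "wrist"; returns (picture, depth): 400x640x3 uint8, blue, green, red; 400x640 float32, mm along the optical axis (not along the pixel's ray), 0 where there is no reading.
- optics.calibration(name): a dict with "mtx" (3x3 intrinsics, pixels), "origin" and "attitude" of the camera in the world. Camera axes: x right, y up, looking along -z (the intrinsics and any distortion apply to the point x, -y, -z); pixel columns grow to the right and rows downward; lengths in mm; the calibration is good to about 2 mm. The wrist camera is an equidistant fisheye: a pixel r from the principal point sees the ray r / f radians off the axis. A picture is of the moment at which its call begins: read the wrist's pose just before it. calibration takes no time and is no camera call; for the wrist camera it gives the pose at the moment of the call.
- arm.finish_job(): hands the job in; it is judged then, once.
Trained networks look in the newest picture that a camera, given by its name, has taken for a name from the list of things; names that differ only in an ending like _2 or _b are one class to them, and where a whole thing is asked for, a point or a joint stands for the part that bears it (a point fixed in the world has none). Each returns a list of dicts, best first, with "confidence" (0 to 1); they miss things now and then, are a little off and sometimes report something else, mostly with a low value. They report only what shows in the picture. A call takes as long as a camera call. They do not tell look-alikes from the thing itself.
- optics.cut_out(name, camera): "pixels" (400x640 bool, what is visible of it) and "box" ([left, top, right, bottom] in pixels, round what is visible of it).
The state is a dict: "time": time; "joint_pos": joint angles; "qd": joint speeds; "joint_efforts": joint torques, N m; "eef_pos": TCP position; "tcp_rot": TCP orientation; "wrist_force": force on the tool from outside, world axes, zero at the start; "ft_torque": the same for the moment, N m; "grip_width": opening from 0.0 (shut) to 1.0 (fully open); "grasp_force": force on a finger pad.
Only numpy, scipy, OpenCV 4.12 (cv2) and the standard library are available. Lean on these libraries where they do the work, as an engineer would, in place of code of your own. Each camera call takes 0.05 s, during which the arm holds its last target. There are 200 camera calls.

## Working session

There is one attempt and no reset: what is moved stays moved. The work goes in short steps, Python scripts to look and compute and a shell command to move; the robot and the scene stay as the last step left them, time stands still between calls to the robot, and variables do not carry over. Pictures are saved under pics/ and viewed, at most 10 in all, crops included, and the job is handed in when it is done.

```bash
mkdir -p pics
cat > h.py <<'E'
import numpy as np, cv2
from scipy.spatial.transform import Rotation as R
from bench import arm, optics
def Rm(a):
    a=np.array(a,float)
    return a if a.shape==(3,3) else R.from_quat(a).as_matrix()
def world(cam,px,depth,cal=None):
    c=cal or optics.calibration(cam); K=np.array(c["mtx"])
    px=np.atleast_2d(px).astype(float); d=np.atleast_1d(depth)
    x=(px[:,0]-K[0,2])/K[0,0]; y=(px[:,1]-K[1,2])/K[1,1]
    if cam=="wrist":
        r=np.hypot(x,y); s=np.where(r>1e-9,np.tan(r)/np.maximum(r,1e-9),1); x=x*s; y=y*s
    P=np.c_[x*d,-y*d,-d]
    return P@Rm(c["attitude"]).T+np.array(c["origin"])
E
python3 - <<'E'
from h import *
o=arm.get_obs(); print({k:np.round(v,3) for k,v in o.items()})
ims=[]
for n in ["scene","side"]:
    im,d=optics.capture(n); np.save(n+".npy",d); cv2.imwrite("pics/%s0.png"%n,im)
    c=optics.calibration(n); print(n,{k:np.round(v,3).tolist() if not isinstance(v,str) else v for k,v in c.items()})
    for t in ["tensioner","ratchet_lever","eye","drive_pin","pin_holder","flanged_bush","tape","stopper"]:
        for r in optics.cut_out(t,n)[:3]:
            m=r["pixels"]&(d>0); v,u=np.nonzero(m)
            if len(u)==0: continue
            W=world(n,np.c_[u,v],d[v,u],c)
            print(t,round(r["confidence"],2),r["box"],"lo",W.min(0).round(),"hi",W.max(0).round(),"med",np.median(W,0).round())
E
```

```text
{'time': np.float64(0.0), 'joint_pos': array([-1.311,  0.629,  0.038,  1.518, -0.027,  0.996, -0.02 ]), 'qd': array([-0.   , -0.001,  0.001, -0.001, -0.001,  0.001, -0.   ]), 'joint_efforts': array([-0.0000e+00, -5.4971e+01,  1.1440e+00, -1.8664e+01, -5.2000e-02,
        2.4000e-02,  0.0000e+00]), 'eef_pos': array([207.832, 615.217, 223.589]), 'tcp_rot': array([ 0.162,  0.987, -0.001, -0.   ]), 'wrist_force': array([-0.731,  0.578,  0.519]), 'ft_torque': array([-0.027,  0.017, -0.004]), 'grasp_force': np.float64(0.0), 'grip_width': np.float64(1.0)}
scene {'mtx': [[447.415, 0.0, 322.906], [0.0, 447.415, 191.122], [0.0, 0.0, 1.0]], 'origin': [-13.711, -728.284, 533.751], 'attitude': [0.47, -0.189, -0.324, 0.799]}
tensioner 0.68 [234.6, 159.7, 309.8, 203.6] lo [492. -48.  -3.] hi [665. 138.  72.] med [547.  43.  28.]
tensioner 0.56 [239.1, 210.4, 291.2, 252.4] lo [ 387. -172.   -2.] hi [492.   5.  48.] med [ 424. -107.   20.]
ratchet_lever 0.69 [256.0, 214.4, 290.9, 233.9] lo [ 414. -172.   31.] hi [449. -76.  48.] med [ 431. -110.   40.]
ratchet_lever 0.38 [348.0, 190.5, 359.7, 221.8] 
[... 1792 characters left out ...]
7.   -3.] hi [454. -72.  51.] med [ 439. -102.   41.]
drive_pin 0.76 [334.8, 135.1, 345.5, 158.0] lo [ 550. -237.   51.] hi [ 570. -212.  110.] med [ 560. -221.   82.]
drive_pin 0.54 [298.7, 206.1, 371.8, 287.6] lo [498. -71.  -4.] hi [640. 135.  74.] med [575.  85.  19.]
pin_holder 0.78 [327.6, 147.1, 358.3, 183.5] lo [ 524. -318.   -3.] hi [ 597. -187.   56.] med [ 561. -209.   38.]
flanged_bush 0.6 [422.9, 287.0, 450.1, 307.8] lo [348. 110.  -4.] hi [396. 175.  27.] med [375. 152.  21.]
tape 0.62 [217.6, 198.2, 248.0, 226.2] lo [ 766. -100.   -7.] hi [829. -33.  22.] med [796. -58.  16.]
stopper 0.45 [315.1, 204.7, 350.7, 257.3] lo [539. -71.  -3.] hi [603. 100.  74.] med [576.  59.  61.]
```

Run:
```python
from h import *
a=cv2.imread("pics/side0.png")[120:310,205:460]; b=cv2.imread("pics/scene0.png")[140:300,160:400]
a=cv2.resize(a,None,fx=2,fy=2,interpolation=2); b=cv2.resize(b,(480,320),interpolation=2)
c=np.zeros((600,800,3),np.uint8); a=cv2.resize(a,(400,298)); b=cv2.resize(b,(400,267))
c=cv2.resize(cv2.imread("pics/side0.png")[120:310,205:458],(799,600),interpolation=2); cv2.imwrite("pics/c1.png",c)
cv2.imwrite("pics/c2.png",cv2.resize(cv2.imread("pics/scene0.png")[140:300,160:373],(799,600),interpolation=2))
for n in ["side","scene"]:
    d=np.load(n+".npy"); v,u=np.nonzero(d>0); W=world(n,np.c_[u,v],d[v,u])
    def box(x0,x1,y0,y1,z0,z1,l):
        m=((W>=[x0,y0,z0])&(W<=[x1,y1,z1])).all(1); P=W[m]
        if len(P)<4: print(n,l,len(P)); return
        r=cv2.minAreaRect(P[:,:2].astype(np.float32))
        print(n,l,len(P),"lo",P.min(0).round(1),"hi",P.max(0).round(1),"rect",np.round(r[0],1),np.round(r[1],1),round(r[2],1),"zmed",np.median(P[:,2]).round(1))
    box(470,680,-60,180,5,14,"plate")
    box(470,680,-60,180,68,76,"hubtop")
    box(470,680,-60,3,58,68,"boss")
    box(470,680,-60,180,58,68,"leverlevel")
    box(530,590,-250,-190,104,112,"pintop")
    box(500,610,-280,-160,48,55,"holdertop")
```

```text
side plate 1412 lo [471.9 -60.    5. ] hi [642.2 134.8  14. ] rect [547.5  38.3] [184.3 166.5] 10.8 zmed 9.3
side hubtop 33 lo [563.   63.2  68. ] hi [574.9  77.8  73.9] rect [568.9  70.5] [11.7 14.7] 1.4 zmed 70.5
side boss 159 lo [573.1 -42.   58.1] hi [602.6   2.5  67.1] rect [588.2 -20.2] [43.9 29.7] 87.0 zmed 62.3
side leverlevel 835 lo [539.4 -42.   58. ] hi [602.6 131.3  68. ] rect [575.5  44.5] [ 55.  174.4] 19.1 zmed 61.5
side pintop 35 lo [ 551.  -237.8  104. ] hi [ 569.6 -213.6  109.7] rect [ 560.6 -225.9] [17.3 18.8] 46.4 zmed 106.5
side holdertop 288 lo [ 525.5 -262.9   48.2] hi [ 597.  -189.6   54.8] rect [ 559.6 -226.8] [61.3 56.9] 65.2 zmed 51.3
scene plate 592 lo [491.9   1.7   5. ] hi [620.1 116.9  14. ] rect [557.8  63.8] [120.1 110.1] 8.3 zmed 8.9
scene hubtop 11 lo [558.   62.6  68.1] hi [569.4  74.   72.3] rect [563.9  69. ] [11.3 11.4] 81.6 zmed 69.4
scene boss 88 lo [566.5 -48.1  58. ] hi [596.5   0.6  64.1] rect [581.9 -24.6] [47.5 29.9] 84.0 zmed 61.7
scene leverlevel 355 lo [534.1 -48.1  58. ] hi [596.5 129.5  68. ] rect [571.1  42.3] [ 55.3 178.3] 18.2 zmed 60.8
scene pintop 45 lo [ 545.8 -237.   104. ] hi [ 566.7 -218.3  108.2] rect [ 554.8 -227.9] [18.6 15.7] 53.1 zmed 106.4
scene holdertop 386 lo [ 519.4 -264.4   48. ] hi [ 590.5 -193.3   55. ] rect [ 554.9 -227.6] [58.3 56.8] 65.1 zmed 50.7
```

View pics/c1.png

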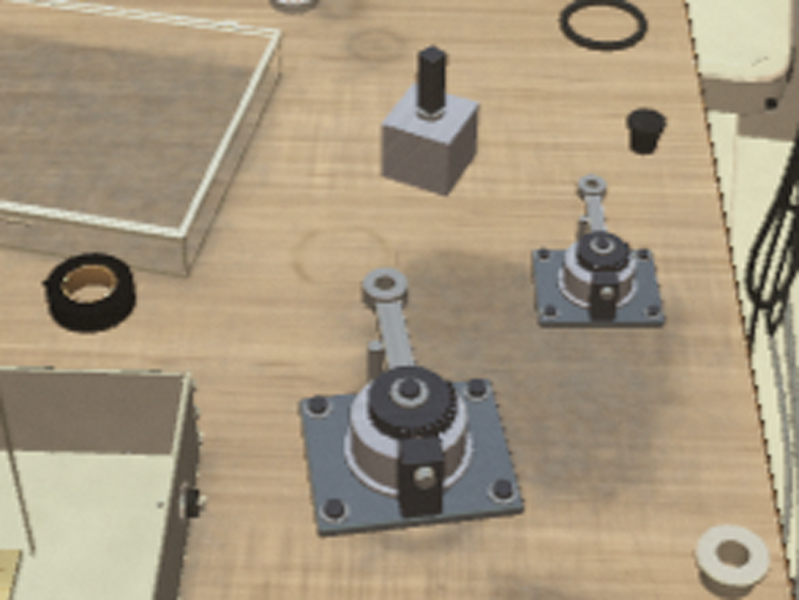

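View pics/c2.png

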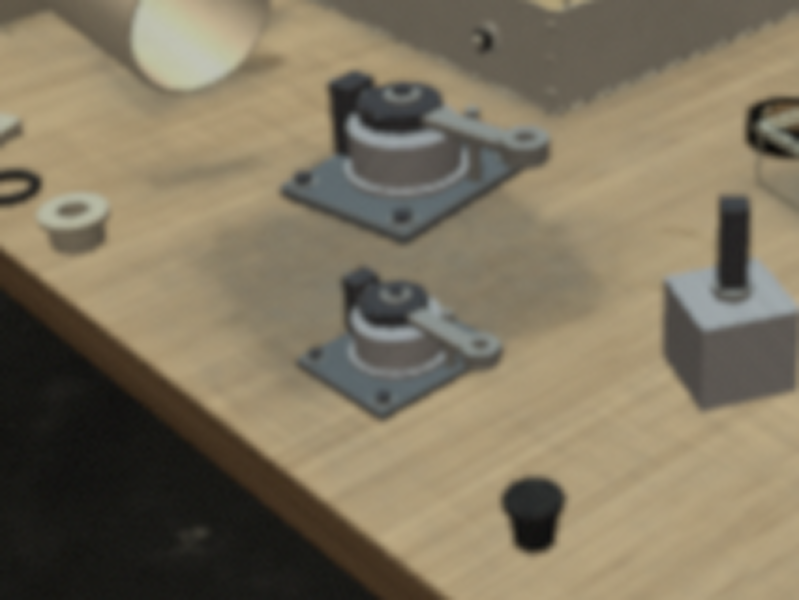

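Larger tensioner: crop c1 (410,430) / c2 (400,130), top ≈71 mm, plate ≈130×110. The small look-alike is at c1 (600,260) / c2 (395,320), top ≈48 mm. The larger one fits the description. Its eye is at c1 (385,285). The pin is in its block at c1 (432,80).

```bash
cat >> h.py <<'E'
def rel(target,yaw=None):
    "shift in tool axes to world target; turn about tool z to bring closing axis y to world yaw (deg, mod 180)"
    o=arm.get_obs(); M=Rm(o["tcp_rot"]); s=M.T@(np.array(target)-o["eef_pos"])
    cy=np.degrees(np.arctan2(M[1,1],M[0,1])); print("pos",o["eef_pos"].round(1),"closing yaw",cy.round(2),"tilt z",M[:,2].round(3),"shift",s.round(1),"t",o["time"])
    if yaw is not None: print("rz",-np.radians((yaw-cy+90)%180-90).round(3))
E
python3 - <<'E'
from h import *
print(Rm(arm.get_obs()["tcp_rot"]).round(3))
rel([420,330,300]); rel([557,-210,260],0)
for n in ["side","scene"]:
    d=np.load(n+".npy"); v,u=np.nonzero(d>0); W=world(n,np.c_[u,v],d[v,u])
    m=(W[:,2]>115)&(W[:,0]>150)&(W[:,0]<900)&(abs(W[:,1])<700); P=W[m]
    g={}
    for p in P: g.setdefault((int(p[0]//100)*100,int(p[1]//100)*100),[]).append(p[2])
    print(n,{k:(len(z),int(max(z))) for k,z in g.items() if len(z)>5})
E
```

```text
[[-0.947  0.32  -0.   ]
 [ 0.32   0.947 -0.   ]
 [ 0.    -0.    -1.   ]]
pos [208.  615.8 224.5] closing yaw 71.33 tilt z [-0. -0. -1.] shift [-292.3 -202.9  -75.5] t 0.9
pos [208.  615.8 224.5] closing yaw 71.33 tilt z [-0. -0. -1.] shift [-595.  -670.6  -35.5] t 0.9
rz 1.245
side {(100, -700): (231, 264), (100, -600): (146, 217), (800, 100): (192, 197), (700, 100): (146, 199), (800, 200): (17, 196), (700, 200): (205, 198), (700, 300): (291, 198), (800, 300): (14, 195), (500, 200): (643, 128), (500, 300): (3448, 145), (700, 400): (204, 198), (800, 400): (8, 195), (400, 300): (58, 122), (500, 400): (737, 148), (400, 400): (14, 124)}
scene {(200, 500): (430, 419), (300, -600): (87, 498), (300, -700): (902, 498), (200, 600): (462, 413), (200, -600): (1292, 498), (200, -700): (8221, 498), (100, -700): (10057, 498), (100, 500): (565, 344), (800, 500): (204, 196), (700, 500): (45, 195), (700, 400): (16, 194), (700, 300): (17, 195), (700, 200): (18, 195), (600, 400): (95, 187), (800, 100): (31, 195), (500, 400): (848, 187), (700, 100): (72, 195), (400, 400): (530, 187), (500, 300): (533, 143), (400, 300): (49, 125), (500, 200): (168, 128)}
```

```bash
python3 -m creep '[[1,-20,-20,-60,0,0,0.08],[1,-60,-50,-75,0,0,0.16],[1,-110,-80,-75,0,0,0.25],[1,-160,-115,-75,0,0,0.35],[1,-210,-150,-75,0,0,0.45],[1,-255,-185,-75,0,0,0.55],[1,-292,-230,-75,0,0,0.65],[1,-330,-275,-75,0,0,0.75],[1,-365,-320,-75,0,0,0.85],[1,-400,-365,-75,0,0,0.95],[1,-430,-410,-75,0,0,1.05],[1,-460,-455,-75,0,0,1.15],[1,-490,-500,-70,0,0,1.245],[1,-520,-545,-60,0,0,1.245],[1,-545,-590,-50,0,0,1.245],[1,-570,-630,-40,0,0,1.245],[1,-590,-660,-36,0,0,1.245],[1,-595,-670,-36,0,0,1.245],[1,-595,-670,-36,0,0,1.245]]'
cat > look.py <<'E'
from h import *
import sys
tag=sys.argv[1]
o=arm.get_obs(); cal=optics.calibration("wrist"); im,d=optics.capture("wrist")
cv2.imwrite("pics/w%s.png"%tag,im); np.savez("w%s.npz"%tag,d=d,mtx=cal["mtx"],origin=cal["origin"],attitude=cal["attitude"])
v,u=np.nonzero(d>0); W=world("wrist",np.c_[u,v],d[v,u],cal); np.save("W%s.npy"%tag,np.c_[W,u,v])
print("eef",o["eef_pos"].round(1),"camorigin",np.round(cal["origin"],1))
E
python3 look.py 1
python3 - <<'E'
from h import *
rel([557,-227,83])
W=np.load("W1.npy")
def box(x0,x1,y0,y1,z0,z1,l):
    P=W[((W[:,:3]>=[x0,y0,z0])&(W[:,:3]<=[x1,y1,z1])).all(1)]
    if len(P)<4: print(l,len(P)); return
    r=cv2.minAreaRect(P[:,:2].astype(np.float32)); print(l,len(P),P.min(0).round(1),P.max(0).round(1),"rect",np.round(r[0],1),np.round(r[1],1),round(r[2],1),"zmed",np.median(P[:,2]).round(1),"mean",P.mean(0).round(1))
box(530,590,-255,-195,103,112,"pintop"); box(500,610,-290,-160,46,56,"holder"); box(540,630,-70,2,58,68,"boss"); box(530,600,40,100,68,76,"hub")
E
```

```text
time: 3.28
eef_pos: [557.1, -209.2, 260.5]
tcp_rot: [0.707, 0.707, 0.0, -0.0]
wrist_force: [0.3, -0.5, -0.0]
grip_width: 0.999
grasp_force: 0.0
eef [ 557.1 -209.2  260.5] camorigin [ 556.1 -139.6  421.8]
pos [ 557.3 -207.9  260.5] closing yaw 0.06 tilt z [-0.     0.001 -1.   ] shift [-19.3  -0.3 177.5] t 3.325
pintop 244 [ 545.9 -238.2  103.1  309.   201. ] [ 567.2 -216.7  110.7  329.   221. ] rect [ 556.4 -226.8] [16.5 16.4] 46.8 zmed 108.9 mean [ 556.3 -226.2  108.6  318.8  210.3]
holder 1606 [ 520.7 -263.7   46.3  290.   169. ] [ 592.  -190.2   56.   348.   227. ] rect [ 556.4 -227.1] [57.1 57.2] 65.4 zmed 53.0 mean [ 556.5 -224.    53.   318.9  196.2]
boss 638 [568.7 -45.2  58.  329.   11. ] [598.9   2.   67.8 355.   48. ] rect [583.9 -21.4] [29.4 47.5] 1.3 zmed 64.1 mean [582.5 -23.5  63.2 341.1  30.2]
hub 0
```

View pics/w1.png

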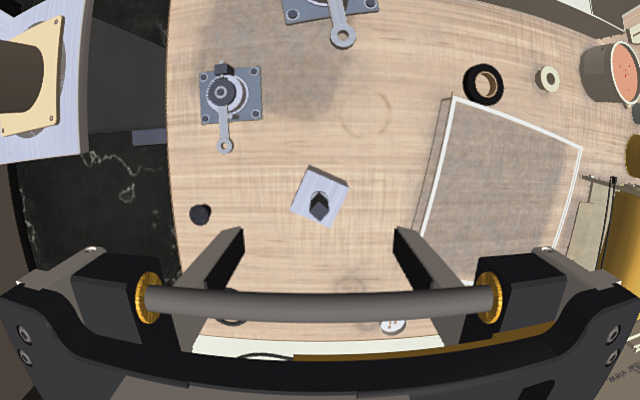

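The wrist view shows the pin grip at about (319,208), rotated about 45°, in its block. The big tensioner's eye is at (343,37) and the small one's at (226,146).

```bash
python3 -m creep '[[1,-8,0,30,0,0,0.18],[1,-14,-0.8,60,0,0,0.36],[1,-17.5,-0.8,85,0,0,0.54],[1,-17.5,-0.8,105,0,0,0.7],[1,-17.5,-0.8,125,0,0,0.754],[1,-17.5,-0.8,145,0,0,0.754],[1,-17.5,-0.8,160,0,0,0.754],[1,-17.5,-0.8,172,0,0,0.754],[1,-17.5,-0.8,177.5,0,0,0.754],[1,-17.5,-0.8,177.5,0,0,0.754],[-1,-17.5,-0.8,177.5,0,0,0.754],[-1,-17.5,-0.8,177.5,0,0,0.754],[-1,-17.5,-0.8,177.5,0,0,0.754],[-1,-17.5,-0.8,177.5,0,0,0.754],[-1,-17.5,-0.8,177.5,0,0,0.754],[-1,-17.5,-0.8,177.5,0,0,0.754],[-1,-17.5,-0.8,177.5,0,0,0.754],[-1,-17.5,-0.8,177.5,0,0,0.754]]'; python3 -c "
from h import *
rel([556.4,-226.9,170]);o=arm.get_obs();print(o['grip_width']*94,o['grasp_force'],o['wrist_force'].round(2),o['joint_pos'].round(2))"
```

```text
time: 5.58
eef_pos: [556.5, -226.9, 82.9]
tcp_rot: [0.918, 0.397, -0.0, 0.0]
wrist_force: [-0.6, -0.1, -0.3]
grip_width: 0.187
grasp_force: 0.1
pos [ 556.5 -226.9   82.9] closing yaw -43.2 tilt z [-0. -0. -1.] shift [ -0.   -0.1 -87.1] t 5.575
17.62323804643334 0.13640545774251223 [-0.64 -0.15 -0.27] [ 0.02  0.81  0.54  1.79 -0.6   0.72  0.14]
```

```bash
python3 -m creep '[[-1,0,0,0,0,0,0],[-1,0,0,0,0,0,0],[-1,0,0,0,0,0,0],[-1,0,0,-4,0,0,0],[-1,0,0,-10,0,0,0],[-1,0,0,-20,0,0,0],[-1,0,0,-32,0,0,0],[-1,0,0,-45,0,0,0],[-1,0,0,-60,0,0,0],[-1,0,0,-75,0,0,0],[-1,0,0,-90,0,0,0],[-1,0,0,-97,0,0,0],[-1,0,0,-97,0,0,0]]'; python3 look.py 2; python3 -c "
from h import *
print('insertion yaw 0');rel([583.8,-29.6,180],-5)
W=np.load('W2.npy')
for n,lo,hi in [('boss',[560,-60,58],[610,-14.2,68]),('hub',[530,30,68],[610,110,76])]:
  P=W[((W[:,:3]>=lo)&(W[:,:3]<=hi)).all(1)]
  print(n,len(P)); 
  if len(P)>4: print(P.min(0).round(1),P.max(0).round(1),cv2.minEnclosingCircle(P[:,:2].astype(np.float32)))"
```

```text
time: 7.2
eef_pos: [556.7, -226.9, 180.4]
tcp_rot: [0.918, 0.397, 0.0, 0.0]
wrist_force: [-0.3, 0.3, -1.5]
grip_width: 0.17
grasp_force: 30.0
eef [ 556.7 -226.9  180.4] camorigin [ 602.9 -176.   341.8]
insertion yaw 0
pos [ 556.4 -226.7  179.9] closing yaw -43.2 tilt z [-0.  0. -1.] shift [ 162.5 -114.9   -0. ] t 7.25
rz -0.667
boss 665
[568.7 -45.5  58.2 182.   20. ] [599.5 -14.5  67.2 214.   51. ] ((582.8843994140625, -29.03943634033203), 17.254100799560547)
hub 12
[556.2  57.4  68.2 126.    0. ] [562.7  66.7  72.9 133.    5. ] ((559.7096557617188, 62.07783508300781), 5.146783351898193)
```

View pics/w2.png

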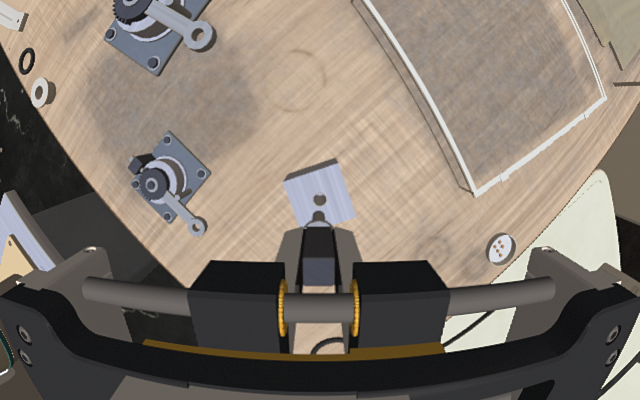

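The pin is gripped and clear of the block; the hole is visible at (320,200). I'll go closer for a precise look at the eye (200,37).

```bash
python3 -m creep '[[-1,15,-9,0,0,0,-0.1],[-1,35,-20,0,0,0,-0.23],[-1,58,-34,0,0,0,-0.37],[-1,80,-47,0,0,0,-0.5],[-1,95,-55,0,0,0,-0.61],[-1,103,-60,0,0,0,-0.667],[-1,104,-60.5,0,0,0,-0.667],[-1,104,-60.5,0,0,0,-0.667]]'; python3 look.py 3
python3 - <<'E'
from h import *
rel([583.5,-29.6,160],-5)
W=np.load("W3.npy")
P=W[((W[:,:3]>=[560,-60,60])&(W[:,:3]<=[610,-14,68])).all(1)]
print(len(P),P.min(0).round(1),P.max(0).round(1),cv2.minEnclosingCircle(P[:,:2].astype(np.float32)),np.median(P[:,2]))
H=W[((W[:,:3]>=[530,30,68])&(W[:,:3]<=[610,110,76])).all(1)]
print(len(H), H.min(0).round(1),H.max(0).round(1), cv2.minEnclosingCircle(H[:,:2].astype(np.float32)) if len(H) else 0)
# hole: pixels near boss with z<55 inside
u0,v0=P[:,3].mean(),P[:,4].mean(); print("boss px",u0,v0)
im=cv2.imread("pics/w3.png"); print(W[(abs(W[:,3]-u0)<26)&(abs(W[:,4]-v0)<26)&(W[:,2]<40)&(np.hypot(W[:,0]-583.5,W[:,1]+29.6)<11)][:,[0,1,2,3,4]].mean(0).round(1))
c=cv2.resize(im[max(0,int(v0)-60):int(v0)+140,max(0,int(u0)-100):int(u0)+100],(600,600),interpolation=2); cv2.imwrite("pics/c3.png",c); print("crop origin",int(u0)-100,max(0,int(v0)-60))
E
```

```text
time: 8.25
eef_pos: [583.2, -110.6, 179.8]
tcp_rot: [0.738, 0.675, -0.0, 0.0]
wrist_force: [0.9, 0.3, -0.8]
grip_width: 0.17
grasp_force: 30.0
eef [ 583.2 -110.6  179.8] camorigin [588.4 -41.1 341.1]
pos [ 583.2 -110.7  179.9] closing yaw -5.11 tilt z [-0.    -0.001 -1.   ] shift [80.9 -7.  19.8] t 8.3
rz -0.002
763 [569.2 -44.3  60.1 296.   97. ] [599.5 -14.   67.5 330.  130. ] ((584.16259765625, -28.09658432006836), 16.734325408935547) 64.84989534353645
208 [556.2  57.6  68.  272.    1. ] [576.7  78.5  74.3 294.   22. ] ((566.3721923828125, 68.29950714111328), 11.096717834472656)
boss px 312.1979030144168 113.7483617300131
[583.4 -27.8   1.2 312.8 114.7]
crop origin 212 53
```

View pics/c3.png

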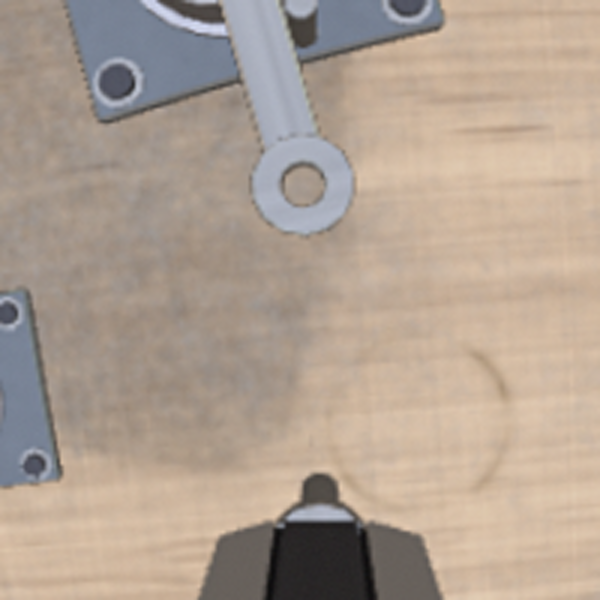

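```bash
cat >> h.py <<'E'
def ray(tag,px,z):
    c=np.load("w%s.npz"%tag); cal={k:c[k] for k in("mtx","origin","attitude")}
    a=world("wrist",px,[100.],cal)[0]; o=np.array(cal["origin"]); return o+(a-o)*(z-o[2])/(a[2]-o[2])
E
python3 - <<'E'
from h import *
im=cv2.imread("pics/w3.png"); g=cv2.cvtColor(im,cv2.COLOR_BGR2GRAY)
p=np.array([212+303/3,53+184/3]); print("hole",ray(3,p-0.3,64).round(1))
hsv=cv2.cvtColor(im,cv2.COLOR_BGR2HSV)
# fit hole & boss by saturation (boss is grey, hole shows wood)
s=hsv[90:140,290:340,1]; m=(s<60).astype(np.uint8); n,l,st,ce=cv2.connectedComponentsWithStats(1-m,connectivity=4)
for i in range(1,n): 
    if 40<st[i,4]<400: q=ce[i]+[290,90]; print("comp",st[i,4],q.round(2),ray(3,q,64).round(2),ray(3,q,56).round(2))
for px in [(212+320/3,53+473/3),(212+306/3,53+490/3),(212+338/3,53+490/3)]: print("tip",ray(3,px,104).round(1))
E
```

```text
hole [584.3 -29.7  64. ]
tip [ 582.6 -107.1  104. ]
tip [ 578.4 -111.5  104. ]
tip [ 586.9 -112.2  104. ]
```

The hole's centre is at crop (303,184), about world (584.3,−29.7). The pin's lower end is at crop (320,475), held straight.

```bash
python3 -m creep '[[-1,15,-1,0,0,0,0],[-1,35,-2.6,0,0,0,0],[-1,55,-4,8,0,0,0],[-1,70,-5,16,0,0,0],[-1,78,-5.8,24,0,0,0],[-1,81.5,-6,30,0,0,0],[-1,81.5,-6,32,0,0,0],[-1,81.5,-6,32,0,0,0],[-1,81.5,-6,32,0,0,0]]'; python3 look.py 4
python3 - <<'E'
from h import *
rel([584.5,-29,148])
im=cv2.imread("pics/w4.png"); a=cv2.resize(im[150:250,250:383],(798,600),interpolation=2)
cv2.imwrite("pics/c4.png",a)
s,_=optics.capture("side"); cv2.imwrite("pics/s4.png",s)
E
```

```text
time: 9.43
eef_pos: [584.9, -28.7, 148.3]
tcp_rot: [0.738, 0.675, 0.0, 0.0]
wrist_force: [0.2, -0.0, 0.3]
grip_width: 0.164
grasp_force: 30.0
eef [584.9 -28.7 148.3] camorigin [589.8  40.8 309.5]
pos [584.9 -28.5 148.3] closing yaw -5.03 tilt z [ 0.001 -0.    -1.   ] shift [-0.5 -0.3  0.3] t 9.475
```

View pics/c4.png

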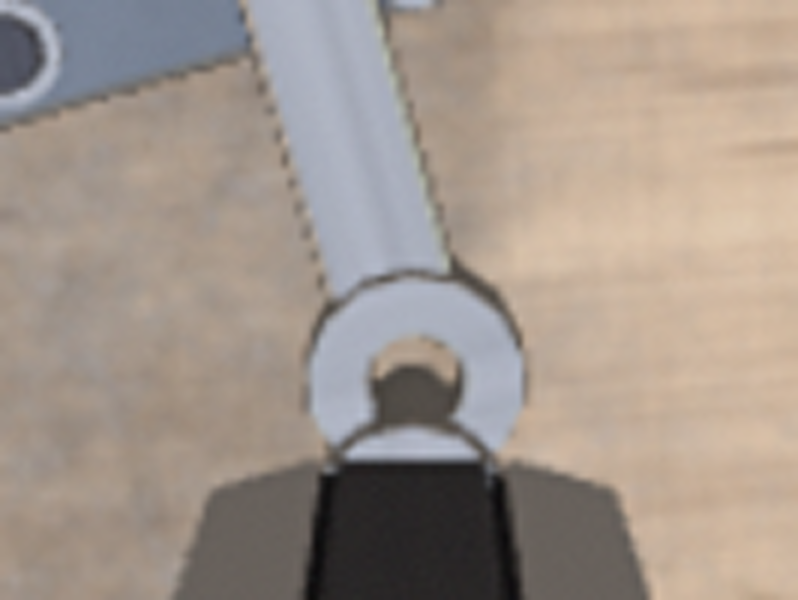

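Run:
```python
from h import *
f=lambda x,y:(250+x/6-.4,150+y/6-.4)
for n,p,z in [("holetop",(416,336),64),("hole c",(416,382),64),("bossL",(308,382),64),("bossR",(526,382),64),("bosstop",(417,275),64),("tiptop",(412,366),72.3),("pinL",(376,395),72.3),("pinR",(447,395),72.3)]: print(n,ray(4,f(*p),z).round(1))
im=cv2.imread("pics/w4.png")
for r in range(210,222): print(r,im[r,305:335].mean(1).astype(int).tolist())
```

```text
holetop [584.7 -23.2  64. ]
hole c [584.1 -29.7  64. ]
bossL [569.3 -28.4  64. ]
bossR [599.2 -31.   64. ]
bosstop [585.6 -14.7  64. ]
tiptop [584.  -25.1  72.3]
pinL [578.8 -28.6  72.3]
pinR [588.2 -29.5  72.3]
210 [178, 178, 177, 178, 178, 177, 153, 137, 159, 163, 149, 138, 132, 132, 132, 134, 136, 146, 152, 152, 149, 126, 158, 179, 179, 178, 179, 179, 180, 181]
211 [177, 176, 177, 177, 178, 174, 144, 131, 161, 152, 119, 89, 74, 75, 77, 87, 101, 127, 148, 155, 150, 103, 148, 179, 182, 181, 181, 181, 181, 180]
212 [176, 177, 176, 177, 176, 165, 137, 128, 147, 101, 78, 71, 71, 71, 73, 71, 75, 97, 130, 153, 148, 90, 138, 173, 183, 181, 180, 183, 181, 182]
213 [177, 176, 175, 175, 176, 162, 121, 82, 84, 72, 70, 73, 73, 74, 76, 75, 72, 77, 95, 120, 115, 78, 138, 174, 184, 182, 183, 183, 183, 183]
214 [175, 175, 175, 176, 178, 168, 127, 72, 66, 70, 71, 75, 74, 76, 76, 77, 75, 75, 78, 86, 82, 70, 141, 177, 185, 183, 183, 182, 181, 182]
215 [176, 175, 177, 178, 180, 173, 132, 75, 66, 72, 73, 75, 76, 76, 77, 77, 77, 74, 74, 73, 69, 74, 149, 180, 182, 181, 180, 180, 179, 179]
216 [179, 180, 180, 181, 183, 179, 146, 96, 70, 71, 75, 76, 75, 78, 76, 77, 77, 76, 77, 73, 67, 94, 158, 182, 180, 180, 179, 178, 177, 177]
217 [182, 182, 182, 183, 185, 186, 163, 119, 71, 72, 74, 75, 76, 76, 77, 76, 78, 77, 76, 72, 70, 121, 165, 179, 178, 176, 176, 176, 176, 176]
218 [182, 182, 182, 182, 184, 187, 162, 114, 70, 72, 74, 75, 74, 74, 77, 76, 77, 76, 76, 73, 90, 153, 175, 178, 175, 175, 174, 175, 175, 177]
219 [182, 184, 185, 184, 187, 189, 162, 111, 71, 72, 72, 73, 75, 78, 78, 77, 76, 75, 75, 87, 128, 169, 180, 178, 177, 176, 178, 178, 178, 178]
220 [184, 184, 185, 184, 170, 155, 126, 89, 71, 76, 77, 80, 87, 94, 93, 86, 82, 80, 78, 82, 101, 132, 166, 181, 181, 180, 179, 178, 179, 178]
221 [185, 184, 182, 169, 132, 107, 87, 77, 88, 115, 120, 131, 141, 149, 148, 142, 129, 117, 102, 85, 81, 92, 132, 159, 172, 180, 179, 179, 179, 172]
```

```bash
python3 -m creep '[[-1,0,0.5,0,0,0,0],[-1,0,0.5,3,0,0,0],[-1,0,0.5,6,0,0,0],[-1,0,0.5,8,0,0,0],[-1,0,0.5,10,0,0,0],[-1,0,0.5,12,0,0,0],[-1,0,0.5,14,0,0,0],[-1,0,0.5,14,0,0,0]]'
```

```text
time: 10.52
eef_pos: [585.3, -28.5, 133.8]
tcp_rot: [0.737, 0.676, -0.0, 0.0]
wrist_force: [-0.4, -1.6, -1.8]
grip_width: 0.173
grasp_force: 30.0
```

```bash
python3 -m creep '[[-1,-0.5,0,3,0,0,0],[-1,-0.5,0,7,0,0,0],[-1,-0.5,0,11,0,0,0],[-1,-0.5,0,15,0,0,0],[-1,-0.5,0,19,0,0,0],[-1,-0.5,0,23,0,0,0],[-1,-0.5,0,27,0,0,0],[-1,-0.5,0,31,0,0,0],[-1,-0.5,0,32,0,0,0],[-1,-0.5,0,32,0,0,0]]'; python3 -c "
from h import *
rel([584.2,-29.7,102])
# arc: spindle estimate, tool shifts for angles
M=Rm(arm.get_obs()['tcp_rot']); p=arm.get_obs()['eef_pos']; 
s=np.array([566.5,69.0]); 
for s in ([566.5,69.0],[566.4,68.3]):
  e=np.array([584.3,-29.7]); print(np.linalg.norm(e-s),np.degrees(np.arctan2(*(e-s)))) 
e=np.array([584.3,-29.7]);r0=e-(np.array([566.4,68.7]));r0*=100/np.linalg.norm(r0)
for th in np.arange(0,.71,.05):
  c,n=np.cos(th),np.sin(th); d=np.array([c*r0[0]+n*r0[1],-n*r0[0]+c*r0[1]])-r0
  print(th.round(2),(M.T@[*d,0])[:2].round(1),'world',d.round(1))"
```

```text
time: 11.78
eef_pos: [585.1, -28.8, 101.8]
tcp_rot: [0.737, 0.676, -0.0, 0.0]
wrist_force: [0.8, -2.5, -2.4]
grip_width: 0.172
grasp_force: 30.0
pos [585.1 -28.8 101.8] closing yaw -5.0 tilt z [-0. -0. -1.] shift [-1.  -0.8 -0.2] t 11.775
100.29222302850805 169.77690969372645
99.62133305673038 169.6488559999549
0.0 [0. 0.] world [0. 0.]
0.05 [-1.2 -4.9] world [-4.9 -0.8]
0.1 [-2.2 -9.8] world [-9.9 -1.3]
0.15 [ -2.9 -14.7] world [-14.9  -1.6]
0.2 [ -3.3 -19.7] world [-19.9  -1.6]
0.25 [ -3.5 -24.7] world [-24.9  -1.4]
0.3 [ -3.5 -29.7] world [-29.9  -0.9]
0.35 [ -3.2 -34.7] world [-34.8  -0.2]
0.4 [ -2.7 -39.6] world [-39.7   0.8]
0.45 [ -1.9 -44.6] world [-44.6   2. ]
0.5 [ -0.8 -49.5] world [-49.4   3.5]
0.55 [  0.4 -54.3] world [-54.1   5.2]
0.6 [  1.9 -59.1] world [-58.7   7.1]
0.65 [  3.7 -63.8] world [-63.2   9.2]
0.7 [  5.7 -68.3] world [-67.6  11.6]
```

```bash
f(){ grep -E "eef|wrist_f"; }
python3 -m creep '[[-1,-1,-3,0,0,0,0],[-1,-2,-6.5,0,0,0,0],[-1,-2,-6.5,0,0,0,0],[-1,-2,-6.5,0,0,0,0]]'|f
python3 -m creep '[[-1,-0.5,-2.5,0,0,0,0],[-1,-1,-4.9,0,0,0,0],[-1,-1,-4.9,0,0,0,0],[-1,-1,-4.9,0,0,0,0]]'|f
python3 -m creep '[[-1,-0.3,-2.5,0,0,0,0],[-1,-0.7,-4.9,0,0,0,0],[-1,-0.7,-4.9,0,0,0,0],[-1,-0.7,-4.9,0,0,0,0]]'|f
python3 -m creep '[[-1,-0.2,-2.5,0,0,0,0],[-1,-0.4,-5,0,0,0,0],[-1,-0.4,-5,0,0,0,0],[-1,-0.4,-5,0,0,0,0]]'|f
python3 -m creep '[[-1,-0.1,-2.5,0,0,0,0],[-1,-0.2,-5,0,0,0,0],[-1,-0.2,-5,0,0,0,0],[-1,-0.2,-5,0,0,0,0]]'|f
```

```text
eef_pos: [581.8, -29.7, 102.7]
wrist_force: [6.1, -2.9, -3.0]
eef_pos: [578.1, -30.5, 103.1]
wrist_force: [8.0, -3.4, -4.0]
eef_pos: [568.8, -30.7, 102.3]
wrist_force: [2.1, -1.4, -0.2]
eef_pos: [564.6, -30.6, 102.2]
wrist_force: [4.5, -2.7, 0.3]
eef_pos: [561.3, -30.7, 102.4]
wrist_force: [6.8, -2.6, -2.4]
```

```bash
f(){ grep -E "time|eef|wrist_f"; }
python3 -m creep '[[-1,0,-2.5,0,0,0,0],[-1,0,-5,0,0,0,0],[-1,0,-5,0,0,0,0],[-1,0,-5,0,0,0,0]]'|f
python3 -m creep '[[-1,0.1,-2.5,0,0,0,0],[-1,0.3,-5,0,0,0,0],[-1,0.3,-5,0,0,0,0],[-1,0.3,-5,0,0,0,0]]'|f
python3 -m creep '[[-1,0.2,-2.5,0,0,0,0],[-1,0.5,-4.9,0,0,0,0],[-1,0.5,-4.9,0,0,0,0],[-1,0.5,-4.9,0,0,0,0]]'|f
python3 -m creep '[[-1,0.4,-2.5,0,0,0,0],[-1,0.8,-5,0,0,0,0],[-1,0.8,-5,0,0,0,0],[-1,0.8,-5,0,0,0,0]]'|f
```

```text
time: 14.78
eef_pos: [556.6, -30.7, 102.6]
wrist_force: [7.2, -3.6, -1.5]
time: 15.28
eef_pos: [548.1, -29.3, 101.8]
wrist_force: [2.1, -3.6, 2.0]
time: 15.78
eef_pos: [544.7, -28.5, 102.0]
wrist_force: [4.4, -3.0, -1.3]
time: 16.27
eef_pos: [541.4, -28.0, 102.3]
wrist_force: [6.6, -4.5, -3.4]
```

```bash
f(){ grep -E "time|eef|wrist_f"; }
python3 -m creep '[[-1,0.2,-2.5,0,0,0,0],[-1,0.3,-4.9,0,0,0,0],[-1,0.3,-4.9,0,0,0,0],[-1,0.3,-4.9,0,0,0,0]]'|f
python3 -m creep '[[-1,0.3,-1.2,0,0,0,0],[-1,0.6,-2.4,0,0,0,0],[-1,0.6,-2.4,0,0,0,0],[-1,0.6,-2.4,0,0,0,0]]'|f
python3 -m creep '[[-1,0.3,-1.2,0,0,0,0],[-1,0.6,-2.4,0,0,0,0],[-1,0.6,-2.4,0,0,0,0],[-1,0.6,-2.4,0,0,0,0]]'|f
```

```text
time: 16.77
eef_pos: [537.2, -27.0, 102.4]
wrist_force: [8.1, -4.1, -2.5]
time: 17.27
eef_pos: [533.0, -25.5, 102.3]
wrist_force: [4.4, -2.1, 0.3]
time: 17.77
eef_pos: [529.1, -24.2, 101.9]
wrist_force: [2.8, -1.1, 1.2]
```

```bash
f(){ grep -E "time|eef|wrist_f"; }
python3 -m creep '[[-1,0.4,-1.2,0,0,0,0],[-1,0.7,-2.4,0,0,0,0],[-1,0.7,-2.4,0,0,0,0],[-1,0.7,-2.4,0,0,0,0]]'|f
python3 -m creep '[[-1,0.4,-1.2,0,0,0,0],[-1,0.7,-2.4,0,0,0,0],[-1,0.7,-2.4,0,0,0,0],[-1,0.7,-2.4,0,0,0,0],[-1,0.7,-2.4,0,0,0,0]]'|f
python3 look.py 5
python3 - <<'E'
from h import *
im=cv2.imread("pics/w5.png"); cv2.imwrite("pics/c5.png",cv2.resize(im[60:260,220:420],(600,600),interpolation=2))
W=np.load("W5.npy")
P=W[((W[:,:3]>=[500,-50,60])&(W[:,:3]<=[560,5,68])).all(1)]; print(len(P),P.min(0).round(1),P.max(0).round(1),np.median(P[:,2]))
H=W[((W[:,:3]>=[540,40,68])&(W[:,:3]<=[595,100,76])).all(1)]; print(len(H),H.min(0).round(1),H.max(0).round(1),cv2.minEnclosingCircle(H[:,:2].astype(np.float32)))
E
```

```text
time: 18.27
eef_pos: [527.2, -23.6, 101.9]
wrist_force: [5.3, 0.2, -0.5]
time: 18.9
eef_pos: [525.7, -23.0, 102.1]
wrist_force: [5.4, -0.8, -2.1]
eef [525.7 -23.  102.1] camorigin [530.3  46.4 263.4]
918 [511.7 -22.2  60.  299.  187. ] [546.9   5.   66.8 348.  228. ] 61.85750653925551
418 [557.1  59.2  68.  357.   71. ] [576.3  79.5  74.3 387.  102. ] ((566.8028564453125, 69.66175842285156), 10.926770210266113)
```

View pics/c5.png

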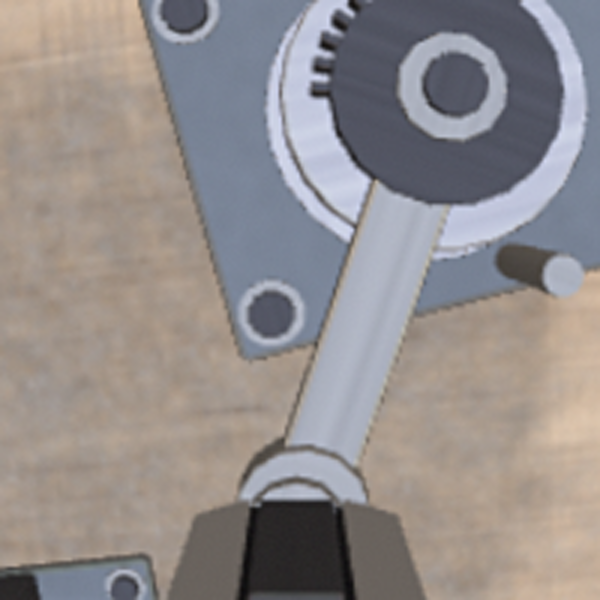

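Run:
```python
from h import *
f=lambda x,y:(220+x/3-.3,60+y/3-.3)
g=lambda x,y:(212+x/3-.3,53+y/3-.3)
h=lambda x,y:(250+x/6-.4,150+y/6-.4)
def ang(t,F,a,b):
    A,B=ray(t,F(*a),62),ray(t,F(*b),62); d=(B-A)[:2]; return A[:2].round(1),B[:2].round(1),np.degrees(np.arctan2(d[0],-d[1])).round(2)
print("now L",ang(5,f,(375,185),(290,435))); print("now R",ang(5,f,(447,205),(360,460)))
print("rest4 L",ang(4,h,(246,10),(328,295))); print("rest4 R",ang(4,h,(380,10),(450,262)))
print("rest3 L",ang(3,g,(222,0),(265,140))); print("rest3 R",ang(3,g,(280,0),(317,135)))
print("boss R/L now",ray(5,f(369,495),64),ray(5,f(241,495),64),"top",ray(5,f(305,445),64),"spindle",ray(5,f(453,83),71))
o=arm.get_obs(); print(o["wrist_force"],o["eef_pos"])
# lever pts from depth
W=np.load("W5.npy"); P=W[((W[:,:3]>=[505,0,58])&(W[:,:3]<=[570,35,68])).all(1)]
l=cv2.fitLine(P[:,:2].astype(np.float32),cv2.DIST_HUBER,0,.01,.01).ravel(); print(len(P),l, np.degrees(np.arctan2(l[0],-l[1])))
```

```text
now L (array([547.9,  48.3]), array([524.8,  -5.3]), np.float64(-23.32))
now R (array([563.2,  42.9]), array([540. , -12.5]), np.float64(-22.72))
rest4 L (array([566.,  23.]), array([573.1, -16.8]), np.float64(10.13))
rest4 R (array([583.8,  21.4]), array([590.2, -13.7]), np.float64(10.27))
rest3 L (array([565.3,  29.3]), array([574.2, -15.3]), np.float64(11.35))
rest3 R (array([582.5,  27.4]), array([589.7, -15.3]), np.float64(9.59))
boss R/L now [541.40728448 -20.27632421  64.        ] [512.59277936 -17.7102256   64.        ] top [527.98330458  -7.31965319  64.        ] spindle [565.09827769  68.56974945  71.        ]
[ 5.77601917  0.85901274 -2.58650161] [525.69617361 -23.03625739 102.07009467]
1513 [  0.54622144   0.8376408  543.33075     17.702547  ] 146.89182
```

```bash
python3 -m creep '[[-1,0.4,-1.2,0,0,0,0],[-1,0.8,-2.4,0,0,0,0],[-1,0.8,-2.4,0,0,0,0],[-1,0.8,-2.4,0,0,0,0],[-1,0.8,-2.4,0,0,0,0],[-1,0.8,-2.4,0,0,0,0]]'
python3 look.py 6
python3 - <<'E'
from h import *
im=cv2.imread("pics/w6.png"); cv2.imwrite("pics/c6.png",cv2.resize(im[60:260,220:420],(600,600),interpolation=2))
E
```

```text
time: 19.7
eef_pos: [524.3, -22.4, 102.2]
tcp_rot: [0.737, 0.676, 0.001, 0.002]
wrist_force: [8.2, -1.5, -3.4]
grip_width: 0.166
grasp_force: 30.0
eef [524.3 -22.4 102.2] camorigin [528.6  47.1 263.4]
```

View pics/c6.png

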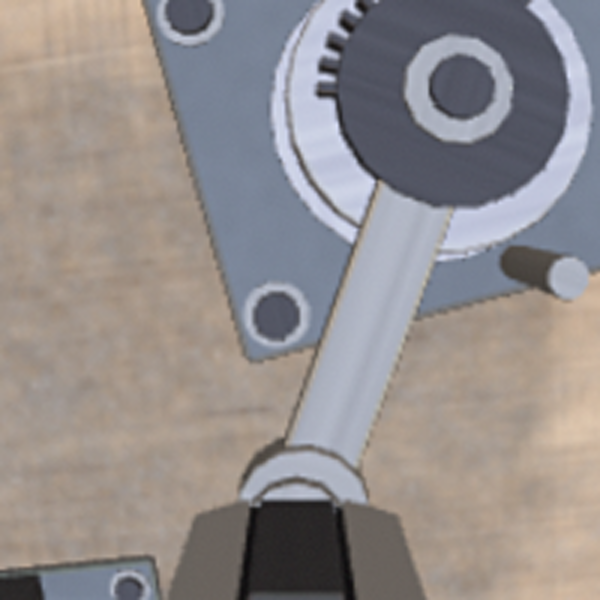

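```bash
for i in 1 2 3; do python3 -m creep '[[-1,0,0,0,0,0,0],[-1,0,0,0,0,0,0]]' | grep -E "eef|wrist_f"; done
python3 - <<'E'
from h import *
f=lambda x,y:(220+x/3-.3,60+y/3-.3)
for t,L in [(5,[(375,185),(290,435),(447,205),(360,460)]),(6,[(380,187),(290,435),(452,210),(360,462)])]:
    q=[ray(t,f(*p),62) for p in L]; a=[np.degrees(np.arctan2((q[i+1]-q[i])[0],-(q[i+1]-q[i])[1])) for i in(0,2)]
    print(t,np.round(a,2),"boss",ray(t,f(369,495),64).round(1),ray(t,f(241,495),64).round(1))
# precise rotation between frames: gradient-based lever edge lines in world-rectified views
def rect(t):
    im=cv2.imread("pics/w%s.png"%t); c=np.load("w%s.npz"%t); K=c["mtx"]; M=Rm(c["attitude"])
    xs,ys=np.meshgrid(np.arange(500,640,.25),np.arange(-60,110,.25)); P=np.stack([xs,ys,np.full_like(xs,62.)],-1)-c["origin"]
    p=P@M; x,y,z=p[...,0],-p[...,1],-p[...,2]; th=np.arctan2(np.hypot(x,y),z); r=np.hypot(x,y)+1e-9
    return cv2.remap(im,(K[0,2]+K[0,0]*th*x/r).astype(np.float32),(K[1,2]+K[1,1]*th*y/r).astype(np.float32),cv2.INTER_CUBIC)
for t,(a0,a1) in {"3":(5,15),"4":(5,15),"5":(-30,-15),"6":(-30,-15)}.items():
    g=cv2.cvtColor(rect(t),cv2.COLOR_BGR2GRAY).astype(np.float32); best=[]
    # lever: sample profiles across the lever at radii 42..80, sharpness of mean profile over angle; spindle centre s
    for an in np.arange(a0,a1,.1):
        d=np.array([np.sin(np.radians(an)),-np.cos(np.radians(an))]); nrm=np.array([-d[1],d[0]])
        rr,ww=np.meshgrid(np.arange(48,78,.5),np.arange(-16,16,.25),indexing="ij")
        X=566.5+d[0]*rr+nrm[0]*ww; Y=69+d[1]*rr+nrm[1]*ww
        pr=cv2.remap(g,((X-500)*4).astype(np.float32),((Y+60)*4).astype(np.float32),cv2.INTER_LINEAR).mean(0)
        best.append((np.sum(np.diff(pr)**2),an))
    print(t,max(best))
E
```

```text
eef_pos: [524.3, -22.4, 102.2]
wrist_force: [7.4, -1.1, -3.8]
eef_pos: [524.3, -22.4, 102.2]
wrist_force: [7.0, -1.0, -3.1]
eef_pos: [524.3, -22.4, 102.2]
wrist_force: [6.5, -1.9, -3.0]
5 [-23.32 -22.72] boss [541.4 -20.3  64. ] [512.6 -17.7  64. ]
6 [-24.47 -23.92] boss [540.1 -19.8  64. ] [511.2 -17.2  64. ]
3 (np.float32(976.54877), np.float64(9.399999999999984))
4 (np.float32(831.42725), np.float64(10.299999999999981))
5 (np.float32(1448.9954), np.float64(-23.499999999999908))
6 (np.float32(1555.365), np.float64(-24.099999999999916))
```

The lever has turned 34.3° ≈ 0.60 rad from rest. I felt three force peaks pass, and it is now holding still at about 7 N, with the fingers 12 mm or more above the tensioner.

```bash
python3 -c "
from bench import arm
print(arm.finish_job())"
```

```text
the job is handed in; nothing more can be done
None
```

The job is handed in: the pin is through the larger tensioner's eye and still gripped, holding the lever still at the third click (about 0.60 rad by camera, three force peaks felt), and the bush, tape roll and stopper were not touched.

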